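# Seat the ring carrier and start the weld

## Task

With the fingertips, push the ring carrier along its track by its blue rear face until it is fully home against the yellow stop, without lifting or tipping it or touching the ring or its post. Then press the green button on the console gently, all the way down, and withdraw so that it springs back up. Do not touch the other buttons, and leave everything else on the bench where it is.

Things in the scene. Friction and masses are not known exactly. Their poses are not given: they have to be found in the camera images.
- track: fixed dark steel plate 340 (its x) x 130 (y) x 12 mm thick, origin centred on its underside, on the table. Two aluminium guide rails along x (tops 24 mm above the table, inner faces at y = +-46.5 mm) make a channel, open above and at its -x end, closed at +x by the yellow stop. The white weld head, 115 mm tall, stands beyond, x = 150 to 340 mm. The carrier is pushed along +x
- stop_face (a point): middle of the yellow stop bar's face that the carrier meets: x = +130 mm in the track's frame, 24 mm above the table; the bar's top is 36 mm above the table
- carrier: loose aluminium block in the channel, 88 (x) x 90 (y) x 28 mm, 0.25 to 0.5 kg, origin centred on its underside 12 mm above the table, axes like the track's. A thin post at x = +25 mm holds a gold ring, top 75 mm above the underside. Fully home its front face (x = +44 mm) meets the stop: origin at x = +86 mm in the track's frame. Starts 100 to 150 mm short of that; slides with 1 to 4 N
- push_pad (a point): middle of the blue push pad (88 mm wide, 26 mm tall) that covers the carrier's rear (-x) face: x = -44 mm, 14 mm above the carrier's underside
- ring_post: the thin steel post with the upright gold ring, fixed on the carrier (its origin and axes are the carrier's): post foot 18 mm across at x = +25 mm, ring 25 mm across; delicate, not to be touched
- console: fixed white control box 190 x 190 x 50 mm tall, origin at the centre of its underside. Its top bears four round push buttons of equal size, in a 2 x 2 pattern 84 mm apart; which colour is where varies
- green_top (a point): centre of the top face of the green button's cap (30 mm across), 72 mm above the table when up, 10 mm above its housing; moves down with it; the one to press
- green (a joint): travel of the green button, m: 0 is up, 0.006 fully down, straight down; spring, about 4 N fully down
- green_base: black round housing of the green button with its cap, fixed on the console, origin at its underside 50 mm above the table
- red_top (a point): centre of the top face of the red button's cap (30 mm across), 72 mm above the table when up, 10 mm above its housing; moves down with it; leave alone
- red (a joint): travel of the red button, m: 0 is up, 0.006 fully down, straight down; spring, about 4 N fully down
- red_base: black round housing of the red button with its cap, fixed on the console, origin at its underside 50 mm above the table
- yellow_top (a point): centre of the top face of the yellow button's cap (30 mm across), 72 mm above the table when up, 10 mm above its housing; moves down with it; leave alone
- yellow (a joint): travel of the yellow button, m: 0 is up, 0.006 fully down, straight down; spring, about 4 N fully down
- yellow_base: black round housing of the yellow button with its cap, fixed on the console, origin at its underside 50 mm above the table
- blue_top (a point): centre of the top face of the blue button's cap (30 mm across), 72 mm above the table when up, 10 mm above its housing; moves down with it; leave alone
- blue (a joint): travel of the blue button, m: 0 is up, 0.006 fully down, straight down; spring, about 4 N fully down
- blue_base: black round housing of the blue button with its cap, fixed on the console, origin at its underside 50 mm above the table
- flux_jar: loose amber glass jar, 48 mm across, 55 mm tall, origin at its underside; a bystander
- mandrel: loose steel ring mandrel standing upright, foot 52 mm across, 100 mm tall, origin at its underside; a bystander
- gift_box: loose red jewellery box, 70 x 70 x 45 mm, origin at its underside; a bystander
- eye_cap: loose black rubber eyepiece ring lying flat, 44 mm across, 18 mm tall, origin at its underside; a bystander
- screwdriver: loose screwdriver with wooden handle lying on the table, 150 mm long, along its x axis; a bystander
- pliers: loose pliers with orange handles lying on the table, 140 mm long, along x, 12 mm tall; a bystander
Not all that is in view belongs to the job. There is more than one size of the carrier; the one meant has the size given above.

How it is judged:
On the way, in this order (a step that is already met when the one before it is completed fails the run):
1. the carrier is fully home against the yellow stop (x of carrier in the frame of track above 0.082 m), for 0.2 s.
2. the green button is pressed down, at least 4 mm of its 6 (x of carrier in the frame of track above 0.082 m and value of joint green above 0.004 m), for 0.02 s.
3. the green button is let go and up again (value of joint green below 0.0015 m), for 0.1 s.
At the end, for the whole second after the job is handed in: The carrier is within 4 mm of the yellow stop, flat in its channel and at rest; the green button has been pressed and is up again (under 1.5 mm); the other three buttons are up; the six loose bystanders are within 15 mm of where they began (x of carrier in the frame of track above 0.082 m and z of carrier in the frame of track below 0.017 m and angle between carrier's own z axis and vertical below 0.1 rad and linear speed of carrier below 0.01 m/s and value of joint each of green, red, yellow, blue below 0.0015 m and distance of each of flux_jar, mandrel, gift_box, eye_cap, screwdriver, pliers from where it was at the start of the episode below 0.015 m); the robot touches nothing.
It fails at once if the green button is pressed (2 mm) before the carrier is home (within 6 mm) (value of joint green above 0.002 m and x of carrier in the frame of track below 0.08 m).
It fails at once if the carrier is lifted more than 5 mm or tipped, or its ring or post touched (over 1 N) (not (z of carrier in the frame of track below 0.017 m) or not (angle between carrier's own z axis and vertical below 0.1 rad) or contact force between the arm and ring_post above 1 N).
It fails at once if the green button is pressed harder than 25 N (contact force between the arm and green_base above 25 N).
It fails at once if another button is touched (over 1 N) or goes down 1.5 mm (contact force between the arm and red_base above 1 N or contact force between the arm and yellow_base above 1 N or contact force between the arm and blue_base above 1 N or value of joint any of red, yellow, blue above 0.0015 m).
It fails at once if a bystander is moved more than 15 mm (distance of any of flux_jar, mandrel, gift_box, eye_cap, screwdriver, pliers from where it was at the start of the episode above 0.015 m).
It also fails if it takes over 48 s, if anything falls off the work surface, if the arm or the gripper's body presses on something with over 40 N, if the wrist force passes 120 N, or if a joint passes its speed limit or range.

## Robot

A 6-joint arm with a two-finger parallel gripper is mounted at the origin on the work surface. World frame = base frame: x ahead of the robot, y to its left, z up, the work surface at z = 0. Lengths are in m, angles in rad, forces in N, time in s.
With the tool pointing down it reaches from about 0.325 to 0.9 m from the base axis. Payload 6.1 kg.
Tool frame: the origin (TCP) lies midway between the tips of the shut fingers; the grasp point (between the pads) lies 19 mm behind it; z points along the fingers, y is the line along which they close (so a half turn about z gives the same grasp; the last joint's range is limited). The gripper opens to 85 mm and grips with 20 to 120 N. Pads are 22 mm wide; open, the fingers measure 114 mm over their backs; the gripper's body (76 mm by 85 mm) begins 54 mm behind the grasp point. The pads swing forward as they close: fully open they stand 13 mm farther back than shut.
Start: joints at [1.112, 0.22, 1.526, -0, 1.395, -0.126], TCP at [0.204, 0.591, 0.231] pointing down, gripper open.
Joint ranges: [-2.98, 2.98], [-0.91, 2.08], [0.09, 2.57], [-1.24, 4.39], [0.2, 2.65], [-2.68, 2.68]. Speed limits (rad/s): [2.57, 2.57, 3.01, 3.14, 3.14, 3.14].

## Interface

Orientations are given as [roll, pitch, yaw] about the fixed x, y, z axes, in that order (R = Rz(yaw) Ry(pitch) Rx(roll)).
In Python, from plant import movep, move_l, set_joints, gripper_to, hold, inverse_kinematics, observe, get_image, get_calibration, Unreachable, job_done gives the robot as it stands. Calls block until the motion is done:
- movep(position, orientation): joint-space move of the TCP to a pose.
- move_l(position, feed=0.15, rotation=None, max_force=None): straight line of the TCP; rotation=None keeps the orientation; feed is the mean speed in m/s. With max_force (N) it stops when the force on the tool has changed by that much, and returns True; else False.
- set_joints(angles): joint-space move.
- gripper_to(opening, f_grip=None): finger opening in m; f_grip is the grip in N (None keeps the last); returns when the fingers have stopped.
- hold(seconds).
- inverse_kinematics(position, orientation): joint angles nearest the present ones, or None.
- observe(): the state.
- get_image(name): name is "scene" or "top" or "wrist"; returns (picture, depth): 480x640x3 uint8, red, green, blue; 480x640 float32, m along the optical axis (not along the pixel's ray), 0 where there is no reading.
- get_calibration(name): a dict with "intrinsics" (3x3 intrinsics, pixels), "dist_coeffs" ([k1, k2, p1, p2, k3] as OpenCV has them; the pictures are not rectified), "world_from_camera" (4x4, takes a point from camera to world coordinates). Camera axes: x right, y down, z forward; pixel columns grow to the right and rows downward; lengths in m; the calibration is good to about 2 mm. A picture is of the moment at which its call begins: read the wrist's pose just before it. get_calibration takes no time and is no camera call; for the wrist camera it gives the pose at the moment of the call.
A pose or a line that the arm cannot do raises Unreachable and nothing moves.
- job_done(): hands the job in; it is judged then, once.
The state is a dict: "time_s": time; "q": joint angles; "joint_velocities": joint speeds; "joint_torque": joint torques, N m; "eef_pos": TCP position; "tcp_rot": TCP orientation; "ft_force": force on the tool from outside, world axes, zero at the start; "torque": the same for the moment, N m; "opening": finger opening in m; "grasp_force": force on a finger pad.
Only numpy, scipy, OpenCV 4.12 (cv2) and the standard library are available. Lean on these libraries where they do the work, as an engineer would, in place of code of your own. Each camera call takes 0.05 s, during which the arm holds its last target. There are 200 camera calls.

## Working session

There is one attempt and no reset: what is moved stays moved. The work goes in short steps, each a Python script; the robot and the scene stay as the last script left them, time stands still between calls to the robot, and variables do not carry over. Pictures are saved under pics/ and viewed, at most 10 in all, crops included, and the job is handed in when it is done.

```bash
mkdir -p pics
cat > h.py <<'E'
import numpy as np, cv2
from plant import *
def snap(n,f):
    c=get_calibration(n); im,d=get_image(n); cv2.imwrite(f'pics/{f}.png',im[:,:,::-1]); np.savez(f'pics/{f}.npz',im=im,d=d,K=c['intrinsics'],D=c['dist_coeffs'],T=c['world_from_camera'])
def load(f): return np.load(f'pics/{f}.npz')
def cloud(s):
    d=s['d']; v,u=np.mgrid[0:480,0:640]
    p=cv2.undistortPoints(np.stack([u,v],-1).reshape(-1,1,2).astype(np.float64),np.array(s['K'],float),np.array(s['D'],float)).reshape(480,640,2)
    P=np.dstack([p*d[...,None],d]); T=s['T']; W=P@T[:3,:3].T+T[:3,3]; W[d==0]=np.nan; return W
E
python3 -c "
from h import *
snap('top','top0');snap('scene','scene0');print(observe()['time_s'])"
```

```text
0.1
```

View pics/top0.png

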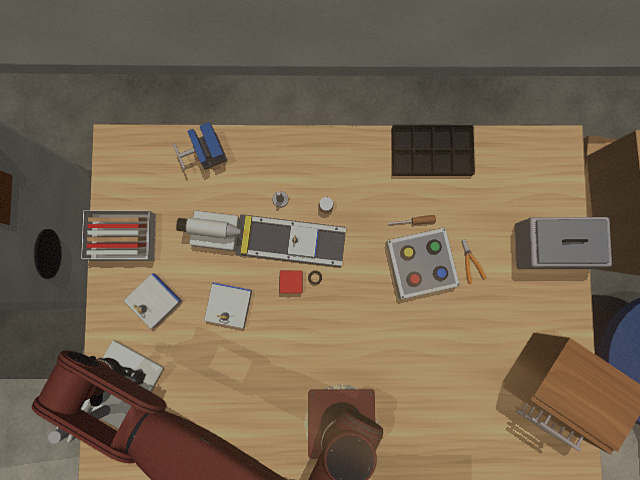

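View pics/scene0.png

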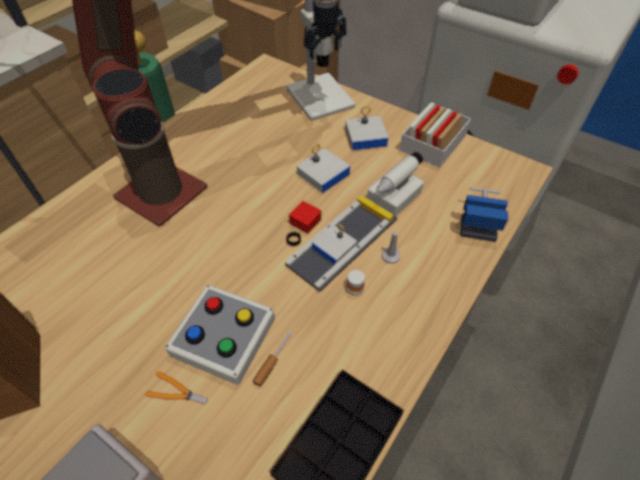

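The top view shows the track running from its open end at (345,247) to the yellow stop at (246,236). The carrier is at (302,240), with its blue face at about (318,241). The green button is at (435,247). The mandrel, jar, box and eye cap lie beside the track.

```bash
python3 -c "
from h import *
s=load('top0');W=cloud(s);im=s['im'].astype(int);hsv=cv2.cvtColor(s['im'],cv2.COLOR_RGB2HSV)
v,u=np.mgrid[0:480,0:640]
def box(a,b,c,d): return (u>=a)&(u<=b)&(v>=c)&(v<=d)
Z=W[...,2]
def rep(n,m):
    p=W[m]; p=p[~np.isnan(p).any(1)]
    if len(p)<4: print(n,len(p));return
    r=cv2.minAreaRect(p[:,:2].astype(np.float32)); print(n,len(p),np.round(np.median(p,0),4),'rect',np.round(r[0],4),np.round(r[1],4),round(r[2],2), 'z',np.round(np.percentile(p[:,2],[5,95]),3))
print('table z',np.nanmedian(Z[box(200,300,300,400)]))
H,S,V=hsv[...,0],hsv[...,1],hsv[...,2]
rep('stop',box(235,262,205,265)&(H>20)&(H<35)&(S>150))
rep('track',box(258,350,205,275)&(Z>.006)&(Z<.032))
rep('rails',box(238,350,205,275)&(Z>.019)&(Z<.029)&(S<60)&(V>120))
rep('carrier',box(280,330,215,265)&(Z>.034)&(Z<.046))
rep('ringtop',box(280,330,215,265)&(Z>.05))
rep('blueface',box(300,330,215,265)&(H>100)&(H<130)&(S>120))
rep('console',box(380,465,220,305)&(Z>.04)&(Z<.056))
for n,b,h0,h1 in [('green',box(425,445,237,257),45,80),('yellow',box(398,420,243,263),20,35),('blue',box(431,452,262,283),100,130)]:
  rep(n,b&(H>h0)&(H<h1)&(S>120)&(Z>.06))
for n,b in [('mandrel',box(268,292,186,212)),('jar',box(316,336,193,216)),('box',box(275,306,266,298)),('cap',box(305,325,268,288)),('driver',box(385,440,210,230))]: rep(n,b&(Z>.008))
rep('weld',box(185,242,205,255)&(Z>.03))
"
```

```text
table z 0.0010645934522410805
stop 217 [0.583  0.2964 0.0356] rect [0.5833 0.2969] [0.0194 0.1179] 83.03 z [0.029 0.042]
track 2893 [0.5643 0.1266 0.0143] rect [0.5683 0.115 ] [0.2954 0.2251] 89.46 z [0.007 0.028]
rails 622 [0.5319 0.1361 0.0241] rect [0.5649 0.1384] [0.2987 0.1219] 82.92 z [0.02  0.028]
carrier 693 [0.5607 0.1169 0.0403] rect [0.563  0.1235] [0.1561 0.1096] 77.2 z [0.035 0.045]
ringtop 24 [0.5641 0.1411 0.0629] rect [0.5621 0.1169] [0.0675 0.0725] 83.54 z [0.05  0.087]
blueface 22 [0.5533 0.0762 0.0396] rect [0.5565 0.0756] [0.0024 0.0793] 82.73 z [0.035 0.043]
console 2714 [ 0.4903 -0.2545  0.0503] rect [ 0.492  -0.2556] [0.1899 0.1911] 12.31 z [0.044 0.055]
green 1
yellow 71 [ 0.5229 -0.2058  0.0732] rect [ 0.5243 -0.2063] [0.0263 0.0293] 86.4 z [0.067 0.078]
blue 58 [ 0.4596 -0.3058  0.0732] rect [ 0.4597 -0.3051] [0.0221 0.0264] 2.12 z [0.068 0.08 ]
mandrel 169 [0.6968 0.1908 0.015 ] rect [0.708  0.1942] [0.0686 0.0514] 0.26 z [0.009 0.099]
jar 205 [0.6741 0.0448 0.0535] rect [0.679  0.0453] [0.0482 0.0617] 89.53 z [0.017 0.061]
box 519 [0.4361 0.1541 0.0449] rect [0.4326 0.1555] [0.095  0.0977] 89.94 z [0.038 0.051]
cap 95 [0.4492 0.0826 0.0172] rect [0.4466 0.0795] [0.0569 0.0633] 89.94 z [0.008 0.026]
driver 276 [ 0.628  -0.2603  0.0212] rect [ 0.6297 -0.234 ] [0.1776 0.0683] 87.36 z [0.009 0.045]
weld 1752 [0.5878 0.3909 0.0554] rect [0.5953 0.3871] [0.1786 0.1122] 81.78 z [0.043 0.117]
```

```bash
cat >> h.py <<'E'
yaw=np.deg2rad(82.95); d=np.array([np.cos(yaw),np.sin(yaw),0]); stop=np.array([0.5821,0.2872,0])
def at(s,z): return list(stop+d*s+[0,0,z])   # s along track relative to stop face
E
python3 -c "
from h import *
gripper_to(0.025)
c=[]
for y in (yaw,yaw-np.pi):
  q=inverse_kinematics(at(-.26,.2),[np.pi,0,y]); print(q)
  if q is not None: c.append((np.abs(np.array(q)-observe()['q']).max(),y))
y=min(c)[1]
movep(at(-.26,.2),[np.pi,0,y])
move_l(at(-.26,.06),feed=.15)
print(move_l(at(-.26,.021),feed=.05,max_force=8))
o=observe();print(o['time_s'],o['eef_pos'],o['ft_force'],o['opening'])
snap('scene','s1')
cv2.imwrite('pics/s1c.png',cv2.resize(load('s1')['im'][150:330,240:460,::-1],None,fx=3,fy=3))
"
```

```text
[-9.01872653e-02  6.85194057e-02  1.75529185e+00 -4.44089210e-16
  1.31778140e+00  3.28584469e-02]
None
False
5.075 [0.55047695 0.02913903 0.02123092] [-0.40424681 -0.45163365 -0.12845281] 0.024758636945669227
```

View pics/s1c.png

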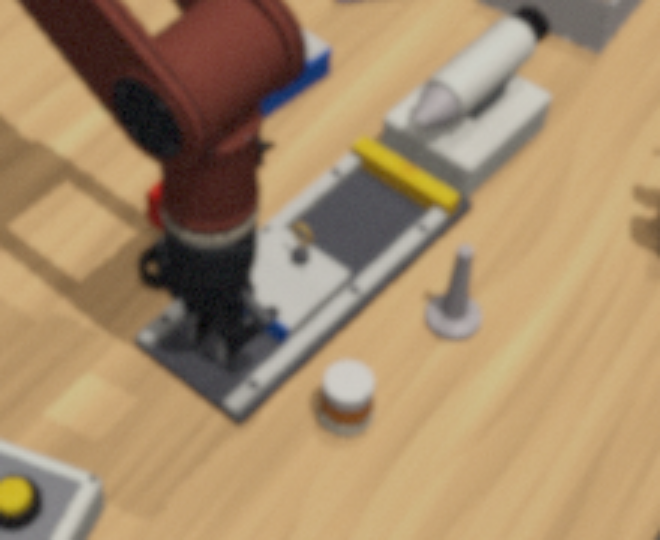

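The fingertips are in the channel behind the blue pad and clear of everything. Next I push, slowing down towards the end.

```bash
python3 -c "
from h import *
r=move_l(at(-.125,.021),feed=.045,max_force=14);o=observe();print(r,o['eef_pos'],o['ft_force'])
if not r:
  r=move_l(at(-.08,.021),feed=.02,max_force=12)
  o=observe();print(r,o['time_s'],o['eef_pos'],o['ft_force'],np.dot(np.array(o['eef_pos'])-stop,d))
  hold(.3);print(observe()['ft_force'])
snap('top','t1')
"
```

```text
False [0.56677258 0.16310862 0.02101618] [ 0.12602717 -2.54334862  0.53289062]
True 9.6417 [0.56975184 0.1897861  0.02060046] [-0.38631958 -0.30824898  0.11680527] -0.0981929565195066
[ 0.07702321 -0.06186296 -0.08021495]
```

```bash
python3 -c "
from h import *
move_l(at(-.14,.021),feed=.1)
move_l(at(-.14,.2),feed=.2)
gripper_to(0.0)
g=np.array([0.5415,-0.2872])
y0=yaw
print(inverse_kinematics([*g,.15],[np.pi,0,0.2]))
y=0.2 if inverse_kinematics([*g,.15],[np.pi,0,0.2]) is not None else y0
movep([g[0],g[1],.2],[np.pi,0,y])
o=observe();print(o['time_s'],o['eef_pos'],o['opening'])
snap('top','t2');snap('wrist','w2')
s=load('t2');im=s['im']
W=cloud(s);hsv=cv2.cvtColor(im,cv2.COLOR_RGB2HSV);H,S,V=[hsv[...,i] for i in range(3)]
v,u=np.mgrid[0:480,0:640]
m=(u>230)&(u<300)&(v>205)&(v<270)&(H>100)&(H<130)&(S>120)
p=W[m];print('blue',len(p),np.nanmedian(p,0),'s',np.nanmedian((p-stop)@d))
s=load('w2');W=cloud(s);hsv=cv2.cvtColor(s['im'],cv2.COLOR_RGB2HSV);H,S,V=[hsv[...,i] for i in range(3)]
m=(H>45)&(H<85)&(S>100)&(W[...,2]>.066)&(W[...,2]<.08)
p=W[m];print('green',len(p)); 
if len(p): print(np.median(p,0),cv2.minAreaRect(p[:,:2].astype(np.float32)))
cv2.imwrite('pics/c2.png',np.hstack([s['im'][::1,::1,::-1][:, :400],cv2.resize(im[195:275,230:330,::-1],(400,320))[:,:] if 0 else cv2.resize(im[180:300,180:280,::-1],(400,480))]))
"
```

```text
[-6.16240744e-01  2.59925964e-01  1.63672984e+00 -4.44089210e-16
  1.24493685e+00  7.54555583e-01]
13.5583 [ 0.54195637 -0.28611071  0.20000503] -0.00032963243058213354
blue 25 [0.57457022 0.20124501 0.03808853] s -0.08722545157174111
green 1217
[ 0.5433786  -0.28636832  0.07321541] ((0.5425897836685181, -0.28653329610824585), (0.02898062765598297, 0.028441205620765686), 10.565780639648438)
```

View pics/c2.png

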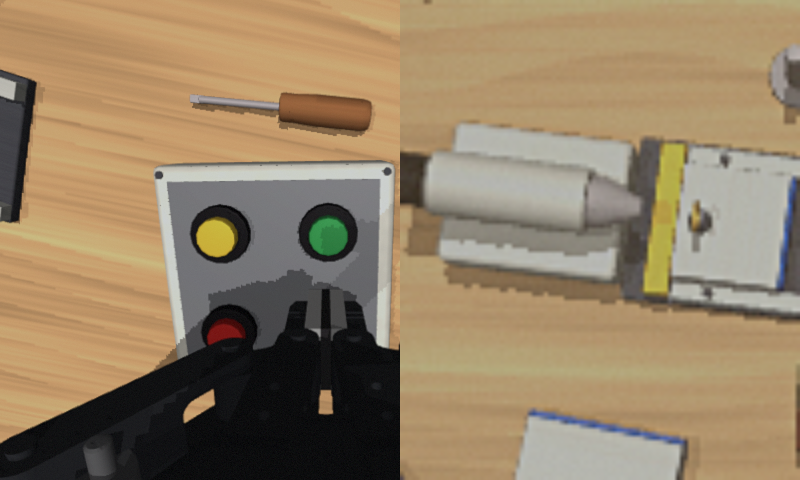

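The carrier is flush against the yellow stop, with its rear face 87 mm from the stop. The wrist view puts the green button, at pixel (328,234), at (0.5427, -0.2866). Next I press it.

```bash
python3 -c "
from h import *
g=[0.5427,-0.2866]
move_l([*g,.085],feed=.12)
r=move_l([*g,.0645],feed=.015,max_force=10)
o=observe();print(r,o['time_s'],o['eef_pos'],o['ft_force'])
hold(.15);o=observe();print(o['eef_pos'],o['ft_force'])
"
```

```text
True 15.925 [ 0.5426086  -0.28654038  0.06653611] [-1.21016074 -0.03135848  5.07820673]
[ 0.54262928 -0.28653999  0.06655195] [-1.22395473  0.70015378  4.81123123]
```

```bash
python3 -c "
from h import *
g=[0.5427,-0.2866]
move_l([*g,.085],feed=.04)
move_l([*g,.2],feed=.15)
hold(.3)
snap('wrist','w3')
s=load('w3');W=cloud(s);hsv=cv2.cvtColor(s['im'],cv2.COLOR_RGB2HSV);H,S,V=[hsv[...,i] for i in range(3)]
m=(H>45)&(H<85)&(S>100)&(W[...,2]>.06)&(W[...,2]<.08)
print(np.median(W[m],0),observe()['time_s'],observe()['ft_force'])
print(job_done())
"
```

```text
[ 0.54345119 -0.28605369  0.07315791] 17.975 [ 0.3961507  -0.04663989 -0.59090592]
the job is handed in; nothing more can be done
None
```

The job is handed in at about 18 s: the carrier was home against the yellow stop in the last picture of it, and the green button was pressed to the bottom (about 10 N at most) and has sprung back up; I saw no contact with the ring, other buttons or bystanders, but made no final check of the bystanders' positions.

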